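# Gather the spilled tablets and open their jar

## Task

With the scraper, not the fingers, sweep all four loose tablets across the counting tray into its trough, and set the scraper down on the table clear of the tray and the jar. Then unscrew the tight cap anticlockwise while the holder braces the jar, and once it has come off the thread lift it straight up and finish still holding it level, in the gripper, two or three centimetres above the open mouth. The jar stays upright in its holder, and the bottle, pot and notebook are left alone.

Things in the scene. Friction and masses are not known exactly. Their poses are not given: they have to be found in the camera images.
- tray: Steel counting tray fixed to the table left or right of centre, jar on the other side. 240 (x) x 146 (y) mm, walls 4 mm thick, rim 34 mm high, inside width 138. Origin: centre of underside. Raised counting floor (16 mm above the table) from the -x wall to x = +46 mm; from +46 to +116 mm the lower trough, floor 3 mm above the table. Yaw varies up to 14 degrees.
- trough (a point): Centre of the trough's floor (tray frame x = +81 mm, z = 3 mm); axes as the tray's.
- tablet0_center (a point): Centre of tablet 1 of 4: a white disinfectant tablet, 28 mm diameter, 12 mm thick, 12 g, lying flat and loose on the counting floor at tray x between -55 and +15 mm.
- tablet1_center (a point): Centre of tablet 2 of 4: a white disinfectant tablet, 28 mm diameter, 12 mm thick, 12 g, lying flat and loose on the counting floor at tray x between -55 and +15 mm.
- tablet2_center (a point): Centre of tablet 3 of 4: a white disinfectant tablet, 28 mm diameter, 12 mm thick, 12 g, lying flat and loose on the counting floor at tray x between -55 and +15 mm.
- tablet3_center (a point): Centre of tablet 4 of 4: a white disinfectant tablet, 28 mm diameter, 12 mm thick, 12 g, lying flat and loose on the counting floor at tray x between -55 and +15 mm.
- scraper: Grey plastic scraper, loose, standing on the table between tray and holder. Foot bar 26 (x) x 116 (y) x 20 (z) mm with an upright handle plate 18 (x) x 50 (y) mm, rising from its middle to 75 mm; symmetric. About 0.15 kg. Origin: centre of underside. Grip the handle across its 18 mm (fingers closing along x); the bar's long face, +x or -x, sweeps.
- scraper_grip (a point): On the scraper's handle, 52 mm above its underside: the point to grip.
- holder: Dark steel jar holder fixed to the table, foot plate 95 x 95 mm, square well 65 x 65 mm inside, walls 4 mm, upper edge 42 mm and well floor 6 mm above the table. It keeps the square jar from turning (1.5 mm play a side), not from being lifted. Origin: centre of underside.
- jar: Square amber jar, 62 x 62 mm, shoulder at 80 mm, round neck of 44 mm diameter (52 mm over the thread) up to 104 mm; about 0.35 kg, loose in the holder's well. Origin: centre of its underside; z up.
- jar_mouth (a point): Centre of the jar's open mouth: the rim, 104 mm above the jar's underside.
- cap: White ribbed screw cap on the jar, 60 mm diameter, 24 mm high, 30 g. Origin: centre of its skirt's lower edge (84 mm above the jar's underside, 90 mm above the table when closed). Short three-start thread as on a jam jar: turned anticlockwise from above (positive yaw) it comes free after about 55 degrees; 65 to 85 is right, at 98 it meets a stop.
- cap_top (a point): Centre of the cap's flat top, 24 mm above its origin. The cap is tight: its seal takes about 0.5 N m to turn all the way, so grip firmly, 30 N or more. Pulled up before it is free, it lifts the jar. Closed, the skirt reaches 20 mm below the rim: raise it at least 24 mm to clear the mouth.
- bottle: Bystander: clear water bottle, 70 mm diameter, 200 mm tall. Origin: centre of its underside.
- pot: Bystander: small open red plastic pot, 52 mm diameter, 35 mm tall. Origin: centre of its underside.
- notebook: Bystander: small green notebook, 105 x 148 x 12 mm, lying flat. Origin: centre of its underside.
- tablet0: The same tablet as tablet0_center; origin: centre of its underside.
- tablet1: The same tablet as tablet1_center; origin: centre of its underside.
- tablet2: The same tablet as tablet2_center; origin: centre of its underside.
- tablet3: The same tablet as tablet3_center; origin: centre of its underside.
Not all that is in view belongs to the job. Of the things that look like the scraper, the middle-sized one is meant.

How it is judged:
By the outcome, as a careful person would: the job done as asked, in the order asked, and still so for the second after the job is handed in, while the arm keeps its last pose, push and grip.
It also fails if it takes over 58 s, if anything falls off the work surface, if the arm or the gripper's body presses on something with over 40 N, if the wrist force passes 120 N, or if a joint passes its speed limit or range.

## Robot

A 6-joint arm with a two-finger parallel gripper is mounted at the origin on the work surface. World frame = base frame: x ahead of the robot, y to its left, z up, the work surface at z = 0. Lengths are in m, angles in rad, forces in N, time in s.
With the tool pointing down it reaches from about 0.275 to 0.875 m from the base axis. Payload 12.5 kg.
Tool frame: the origin (TCP) lies at the very end of the fingers, on their centre line; the grasp point (between the pads) lies 19 mm behind it; z points along the fingers, y is the line along which they close (so a half turn about z gives the same grasp; the last joint's range is limited). The gripper opens to 85 mm and grips with 20 to 120 N. Pads are 22 mm wide; open, the fingers measure 114 mm over their backs; the gripper's body (76 mm by 85 mm) begins 54 mm behind the grasp point. The pads swing forward as they close: fully open they stand 13 mm farther back than shut.
Start: joints at [1.031, 0.351, 1.652, -0, 1.139, -0.085], TCP at [0.242, 0.494, 0.194] pointing down, gripper open.
Joint ranges: [-2.75, 2.75], [-0.79, 2.1], [0.01, 2.65], [-1.57, 4.71], [0.07, 3.14], [-2.87, 2.87]. Speed limits (rad/s): [2.22, 2.22, 2.79, 3.14, 3.14, 3.14].

## Interface

Orientations are given as a 3x3 rotation matrix whose columns are the frame's x, y, z axes.
In Python, from bench import manip gives the robot as it stands. Calls block until the motion is done:
- manip.move_ptp(position, orientation): joint-space move of the TCP to a pose.
- manip.move_l(position, attitude=None, max_speed=0.15): straight line of the TCP; attitude=None keeps the orientation; max_speed is the mean speed in m/s.
- manip.move_j(angles): joint-space move.
- manip.set_gripper(opening, effort=None): opening from 0.0 (shut) to 1.0 (fully open); effort is the grip in N (None keeps the last); returns when the fingers have stopped.
- manip.dwell(seconds).
- manip.inverse_kinematics(position, orientation): joint angles nearest the present ones, or None.
- manip.grab_frame(name): name is "scene" or "top"; returns (picture, depth): 400x640x3 uint8, red, green, blue; 400x640 float32, m along the optical axis (not along the pixel's ray), 0 where there is no reading.
- manip.get_calibration(name): a dict with "camera_matrix" (3x3 intrinsics, pixels), "R" (3x3) and "t" (3): a world point X has camera coordinates R X + t. Camera axes: x right, y down, z forward; pixel columns grow to the right and rows downward; lengths in m; the calibration is good to about 2 mm. A picture is of the moment at which its call begins. get_calibration takes no time and is no camera call.
A pose or a line that the arm cannot do raises manip.Unreachable and nothing moves.
- manip.sign_off(): hands the job in; it is judged then, once.
Trained networks look in the newest picture that a camera, given by its name, has taken for a name from the list of things; names that differ only in an ending like _2 or _b are one class to them, and where a whole thing is asked for, a point or a joint stands for the part that bears it (a point fixed in the world has none). Each returns a list of dicts, best first, with "confidence" (0 to 1); they miss things now and then, are a little off and sometimes report something else, mostly with a low value. They report only what shows in the picture. A call takes as long as a camera call. They do not tell look-alikes from the thing itself.
- manip.look_for(camera, name): "at" ([x, y, z] in m, in world coordinates, good to about 4 mm: the middle of the surface that is visible of it).
Readings, each from a call of its own:
- manip.current_time(): time.
- manip.current_qpos(): joint angles.
- manip.current_joint_vel(): joint speeds.
- manip.current_joint_torque(): joint torques, N m.
- manip.current_ee_pos(): TCP position.
- manip.current_tcp_rot(): TCP orientation.
- manip.current_force(): force on the tool from outside, world axes, zero at the start.
- manip.current_ft_torque(): the same for the moment, N m.
- manip.current_grip_width(): opening from 0.0 (shut) to 1.0 (fully open).
- manip.current_grip_force(): force on a finger pad.
Only numpy, scipy, OpenCV 4.12 (cv2) and the standard library are available. Lean on these libraries where they do the work, as an engineer would, in place of code of your own. Each camera call takes 0.05 s, during which the arm holds its last target. There are 200 camera calls.

## Working session

There is one attempt and no reset: what is moved stays moved. The work goes in short steps, each a Python script; the robot and the scene stay as the last script left them, time stands still between calls to the robot, and variables do not carry over. Pictures are saved under pics/ and viewed, at most 11 in all, crops included, and the job is handed in when it is done.

```bash
mkdir -p pics; ls; cat > h.py <<'E'
import numpy as np, cv2
from bench import manip as m
def cloud(cam):
    im,d=m.grab_frame(cam); c=m.get_calibration(cam); K=np.array(c["camera_matrix"]);R=np.array(c["R"]);t=np.array(c["t"])
    v,u=np.mgrid[:400,:640]; P=np.stack([(u-K[0,2])/K[0,0]*d,(v-K[1,2])/K[1,1]*d,d],-1)
    W=(P-t)@R; W[d==0]=np.nan
    return im,W
def pix(cam,X):
    c=m.get_calibration(cam);p=np.array(c["camera_matrix"])@(np.array(c["R"])@np.array(X)+np.array(c["t"]));return (p[:2]/p[2]).round().astype(int).tolist()
def down(a): # finger closing axis y at yaw a in world, z down
    y=np.array([np.cos(a),np.sin(a),0]);z=np.array([0,0,-1.]);return np.stack([np.cross(y,z),y,z],1)
E
python3 - <<'E'
from h import *
for c in("top","scene"):
    im,W=cloud(c); cv2.imwrite(f"pics/{c}0.png",im[...,::-1]); np.save(c+"0.npy",W)
    for n in["tray","trough","tablet0","scraper","scraper_grip","holder","jar","cap","cap_top","bottle","pot","notebook"]:
        print(c,n,[(np.round(r["at"],3).tolist(),round(r["confidence"],2),pix(c,r["at"])) for r in m.look_for(c,n)])
print(m.current_time(),m.current_force())
E
```

```text
pics
top tray [([0.595, -0.202, 0.017], 0.85, [357, 191])]
top trough [([0.598, -0.203, 0.017], 0.91, [357, 190])]
top tablet0 [([0.552, -0.163, 0.03], 0.65, [344, 205]), ([0.595, -0.17, 0.026], 0.52, [346, 190]), ([0.603, -0.228, 0.03], 0.47, [366, 188])]
top scraper [([0.46, 0.002, 0.02], 0.62, [286, 235]), ([0.322, 0.12, 0.027], 0.55, [244, 283]), ([0.572, 0.065, 0.013], 0.54, [266, 197])]
top scraper_grip [([0.325, 0.124, 0.026], 0.92, [243, 282]), ([0.569, 0.064, 0.013], 0.57, [266, 198]), ([0.46, 0.002, 0.02], 0.55, [286, 235])]
top holder [([0.562, 0.209, 0.009], 0.88, [217, 199])]
top jar [([0.564, 0.214, 0.079], 0.66, [209, 197])]
top cap [([0.57, 0.236, 0.11], 0.71, [198, 194])]
top cap_top [([0.563, 0.237, 0.11], 0.68, [198, 196])]
top bottle [([0.794, -0.0, 0.136], 0.91, [287, 111]), ([0.462, 0.003, 0.024], 0.54, [286, 235]), ([0.591, -0.202, 0.013], 0.46, [357, 192])]
top pot [([0.739, -0.076, 0.015], 0.81, [315, 142])]
top notebook [([0.347, -0.475, 0.013], 0.95, [449, 278])]
scene tray [([0.615, -0.202, 0.01], 0.85, [312, 244])]
scene trough [([0.613, -0.202, 0.018], 0
[... 322 characters left out ...]
7, 0.02], 0.51, [367, 190])]
scene scraper_grip [([0.571, 0.067, 0.018], 0.75, [366, 190]), ([0.326, 0.121, 0.028], 0.6, [316, 153]), ([0.468, -0.001, 0.022], 0.55, [323, 185])]
scene holder [([0.597, 0.211, 0.018], 0.68, [401, 174])]
scene jar [([0.587, 0.215, 0.064], 0.69, [401, 159])]
scene cap [([0.578, 0.224, 0.111], 0.7, [402, 143])]
scene cap_top [([0.594, 0.208, 0.015], 0.66, [400, 175]), ([0.575, 0.227, 0.114], 0.65, [402, 141]), ([0.468, -0.001, 0.021], 0.59, [323, 185])]
scene bottle [([0.821, -0.014, 0.105], 0.95, [435, 212])]
scene pot [([0.726, -0.075, 0.028], 0.69, [382, 233])]
scene notebook [([0.35, -0.487, 0.014], 0.87, [145, 253])]
1.3 [-0.04063053 -0.53363994  0.14580795]
```

```bash
python3 - <<'E'
import cv2,numpy as np
im=cv2.imread("pics/top0.png")[95:305,170:420]; cv2.imwrite("pics/c0.png",cv2.resize(im,None,fx=2.8,fy=2.8,interpolation=2))
W=np.load("top0.npy")
# things above table: components in xy, heights
from scipy import ndimage as nd
mk=(W[...,2]>0.006)&(W[...,0]>0.2)&(W[...,0]<0.9)&(abs(W[...,1])<0.6)
l,n=nd.label(mk)
for i in range(1,n+1):
    P=W[l==i]
    if len(P)<20: continue
    xy=P[:,:2].astype(np.float32); r=cv2.minAreaRect(xy)
    print(len(P),np.round(r[0],3),np.round(r[1],3),round(r[2],1),"zmax",P[:,2].max().round(3), "topmean",P[P[:,2]>P[:,2].max()-.006].mean(0).round(3))
E
```

```text
782 [0.823 0.008] [0.097 0.069] 9.7 zmax 0.205 topmean [0.809 0.006 0.201]
175 [ 0.732 -0.074] [0.051 0.051] 36.7 zmax 0.04 topmean [ 0.732 -0.075  0.037]
3156 [ 0.594 -0.201] [0.24  0.148] 3.0 zmax 0.041 topmean [ 0.602 -0.204  0.037]
999 [0.57  0.237] [0.096 0.094] 74.4 zmax 0.12 topmean [0.569 0.238 0.116]
171 [0.571 0.07 ] [0.082 0.021] 76.0 zmax 0.057 topmean [0.57  0.07  0.053]
358 [0.464 0.003] [0.116 0.026] 73.3 zmax 0.08 topmean [0.465 0.004 0.076]
1868 [ 0.344 -0.479] [0.109 0.15 ] 19.4 zmax 0.021 topmean [ 0.344 -0.478  0.016]
2145 [ 0.306 -0.589] [0.212 0.024] 1.1 zmax 0.15 topmean [ 0.298 -0.598  0.146]
781 [0.322 0.127] [0.149 0.034] 42.1 zmax 0.103 topmean [0.32  0.126 0.099]
4796 [0.246 0.438] [0.241 0.08 ] 62.4 zmax 0.593 topmean [0.218 0.363 0.589]
33 [0.202 0.57 ] [0.005 0.03 ] 0.2 zmax 0.05 topmean [0.202 0.566 0.045]
```

View pics/c0.png

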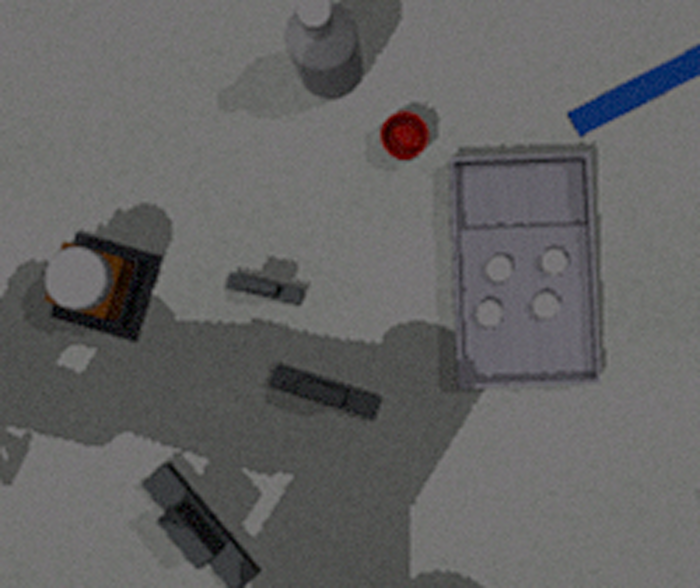

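View pics/scene0.png

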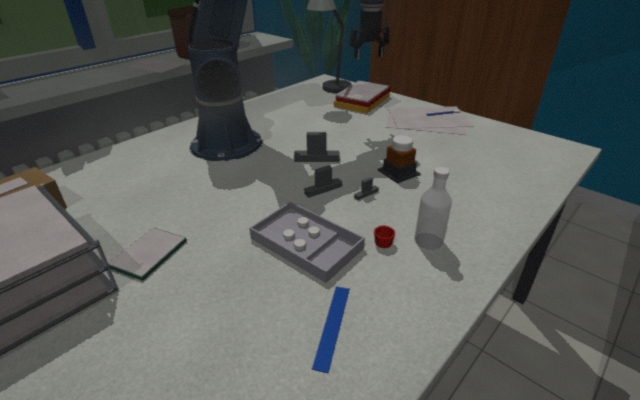

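Three things look like a scraper in top: (266,197) is about 82 mm long and 51 mm tall, (286,235) is 116 x 26 and 75 mm tall, and (244,283) is about 149 mm long and 98 mm tall. The middle one, at (286,235) in top and (323,185) in scene, matches the given size exactly, and the enlarged crop confirms it. The crop also shows the trough on the +x side of the tray, the four tablets on the counting floor, and the cap at (198,194).

Next I refine the tray, tablets, cap and scraper.

```bash
python3 - <<'E'
from h import *
from scipy import ndimage as nd
im=cv2.imread("pics/top0.png"); W=np.load("top0.npy"); Z=W[...,2]
reg=(abs(W[...,0]-.594)<.14)&(abs(W[...,1]+.201)<.1)
for lo in(.02,.026,.03):
    P=W[reg&(Z>lo if lo>.02 else Z>.01)][:,:2].astype(np.float32)
    print(cv2.minAreaRect(P))
# yaw via floor step: low trough pixels
c=np.array([.594,-.201]);
for nm,mk in(("trough",reg&(Z<.0115)),("floor",reg&(Z>.014)&(Z<.022))):
    l,n=nd.label(nd.binary_opening(mk,iterations=1)); 
    for i in range(1,n+1):
        P=W[l==i]
        if len(P)>150: print(nm,len(P),cv2.minAreaRect(P[:,:2].astype(np.float32)),np.median(P[:,2]))
g=im.min(2); inn=(abs(W[...,0]-.58)<.08)&(abs(W[...,1]+.2)<.055)
print(np.percentile(g[inn],[50,90,97]))
l,n=nd.label(inn&(Z>.023)&(g>np.percentile(g[inn],50)+25))
for i in range(1,n+1):
    P=W[l==i]
    if len(P)>15: print("tab",len(P),P.mean(0).round(4),np.ptp(P,0).round(3))
mk=(abs(W[...,0]-.57)<.05)&(abs(W[...,1]-.237)<.05)&(Z>.105)
print("cap",cv2.minEnclosingCircle(W[mk][:,:2].astype(np.float32)),W[mk].mean(0),np.median(Z[mk]))
mk=(abs(W[...,0]-.464)<.08)&(abs(W[...,1]-.003)<.08)
for a,b in((.012,.03),(.06,.09)):
    P=W[mk&(Z>a)&(Z<b)];print("scr",len(P),cv2.minAreaRect(P[:,:2].astype(np.float32)),P.mean(0),np.median(P[:,2]))
print("table z",np.median(Z[(abs(W[...,0]-.6)<.05)&(abs(W[...,1])<.03)]))
E
```

```text
((0.5941579937934875, -0.20143043994903564), (0.24034108221530914, 0.14634665846824646), 3.2834246158599854)
((0.5941579341888428, -0.20143094658851624), (0.24034090340137482, 0.1463463455438614), 3.282823324203491)
((0.5939529538154602, -0.20144270360469818), (0.23993022739887238, 0.1463463455438614), 3.282822847366333)
trough 2079 ((0.5939883589744568, -0.20100289583206177), (0.19979767501354218, 0.27992790937423706), 89.9580307006836) 0.0010417805559412774
trough 1058 ((0.6746281981468201, -0.19788219034671783), (0.07168177515268326, 0.13787247240543365), 3.6955759525299072) 0.004108983583070277
floor 1849 ((0.5589867830276489, -0.20420999825000763), (0.16166135668754578, 0.13801023364067078), 3.3330273628234863) 0.01735074085511139
[ 99. 111. 118.]
cap ((0.5702416896820068, 0.23763161897659302), 0.03128917142748833) [0.56982951 0.23673422 0.11415824] 0.11441527940450728
scr 229 ((0.4643285870552063, 0.0029897987842559814), (0.11561312526464462, 0.02598746307194233), 73.25010681152344) [0.46473757 0.00087056 0.02058947] 0.020631426445987734
scr 118 ((0.46401306986808777, 0.0030728112906217575), (0.04963650926947594, 0.017800170928239822), 72.63574981689453) [0.46427142 0.00296708 0.07490375] 0.07504972420383699
table z 0.0006702195507729366
```

```bash
cat >> h.py <<'E'
def pick(pos,a):
    c=[(abs(q[5]),k) for k in(a,a+np.pi,a-np.pi) if (q:=m.inverse_kinematics(pos,down(k))) is not None]
    return min(c)[1]
TC=np.array([.594,-.2014]);TY=np.radians(3.3)
def tray(x,y,z): return np.r_[TC+[x*np.cos(TY)-y*np.sin(TY),x*np.sin(TY)+y*np.cos(TY)],z]
def st(s): print(s,"t",round(m.current_time(),2),"p",np.round(m.current_ee_pos(),4),"F",np.round(m.current_force(),1),"M",np.round(m.current_ft_torque(),2),"w",round(m.current_grip_width(),3),"g",round(m.current_grip_force(),1),flush=True)
E
python3 - <<'E'
from h import *
S=np.array([.4641,.003]);a=pick(np.r_[S,.2],np.radians(-16.9));R=down(a)
m.move_ptp(np.r_[S,.17],R);st("above")
m.move_l(np.r_[S,.033],max_speed=.15);st("down")
m.set_gripper(0.,50);st("grip")
m.move_l(np.r_[S,.12],max_speed=.15);st("lift")
print(a,m.current_qpos())
im,W=cloud("scene");cv2.imwrite("pics/s1.png",cv2.resize(im[100:300,220:460],None,fx=3,fy=3)[...,::-1])
E
```

```text
above t 3.25 p [0.4642 0.0036 0.1701] F [-0.2  0.2 -0.4] M [-0.02 -0.01 -0.02] w 1.0 g 0.0
down t 4.32 p [0.4646 0.0031 0.0336] F [-0.1 -0.3  0.1] M [0.02 0.04 0.04] w 0.999 g 0.0
grip t 4.95 p [0.4643 0.003  0.0333] F [-1.4  0.2  6.2] M [-0.03  0.22 -0.01] w 0.188 g 48.8
lift t 5.68 p [0.4635 0.003  0.1192] F [-0.8 -0.2 -1.8] M [-0.03 -0.   -0.01] w 0.189 g 48.9
-0.29496064358704166 [-9.39184930e-02  2.97491345e-01  1.94052618e+00 -5.21528800e-06
  9.04799539e-01  2.01103190e-01]
```

View pics/s1.png

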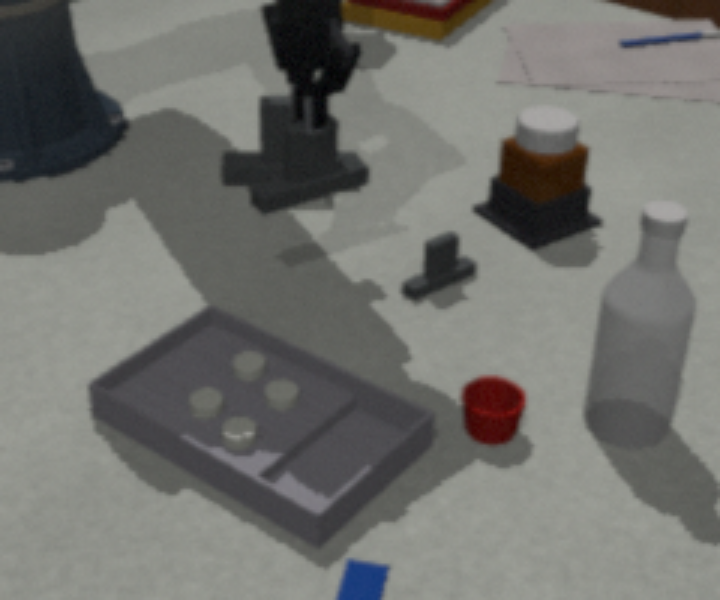

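The crop shows the scraper held level by its handle at about (315,150), with the tray and tablets untouched. Next is the sweep.

```bash
python3 - <<'E'
from h import *
o=.0335
p=tray(-.093,0,.14);R=down(pick(p,TY))
m.move_ptp(p,R);st("over")
m.move_l(tray(-.093,0,o+.022),max_speed=.12);st("near")
m.move_l(tray(-.093,0,o+.0172),max_speed=.03);st("floor")
for x in(-.05,-.01,.02,.04,.055,.066):
    m.move_l(tray(x,0,o+.0172),max_speed=.08);st(x)
    if np.linalg.norm(m.current_force())>30: break
im,W=cloud("top");cv2.imwrite("pics/t2.png",cv2.resize(im[130:240,300:420],None,fx=5,fy=5)[...,::-1])
E
```

```text
over t 6.6 p [ 0.5007 -0.2058  0.1392] F [-0.2 -0.3 -1. ] M [-0.    0.06 -0.01] w 0.185 g 48.9
near t 7.45 p [ 0.5016 -0.2067  0.0561] F [ 0.7 -0.1 -1.8] M [ 0.   -0.07 -0.08] w 0.181 g 48.9
floor t 7.76 p [ 0.5012 -0.2068  0.0508] F [-0.1  0.5 -1.8] M [ 0.05 -0.01 -0.03] w 0.183 g 48.9
-0.05 t 8.45 p [ 0.5437 -0.2042  0.0505] F [-0.1  0.  -1.6] M [-0.03 -0.02 -0.05] w 0.184 g 48.9
-0.01 t 9.1 p [ 0.5836 -0.2019  0.0505] F [-0.  -0.2 -1.6] M [0.03 0.01 0.01] w 0.186 g 48.9
0.02 t 9.62 p [ 0.6135 -0.2002  0.0505] F [-0.  -0.6 -2.2] M [ 0.   -0.01 -0.04] w 0.187 g 48.9
0.04 t 10.03 p [ 0.6335 -0.199   0.0505] F [-0.8  0.1 -0.5] M [ 0.03  0.05 -0.03] w 0.181 g 48.9
0.055 t 10.37 p [ 0.6486 -0.1982  0.0505] F [ 0.4  0.1 -2.6] M [ 0.03  0.04 -0.01] w 0.186 g 48.9
0.066 t 10.66 p [ 0.6597 -0.1976  0.0506] F [-0.6  0.2 -1.7] M [0.05 0.03 0.01] w 0.19 g 48.9
```

View pics/t2.png

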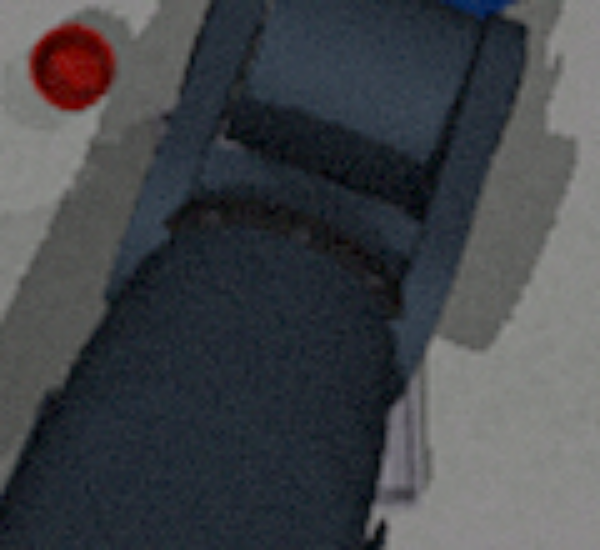

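The arm hides the tray in this view. I lift the scraper, carry it back over its old place and look again before setting it down.

```bash
python3 - <<'E'
from h import *
m.move_l(tray(.060,0,.0525),max_speed=.1)
m.move_l(tray(.060,0,.13),max_speed=.15)
p=np.array([.4641,.003,.13]);m.move_ptp(p,down(pick(p,np.radians(-16.9))));st("back")
im,W=cloud("top");np.save("t3.npy",W);a=cv2.resize(im[125:245,310:410],None,fx=4.5,fy=4.5)
im,_=cloud("scene");b=cv2.resize(im[190:290,240:380],None,fx=2.5,fy=2.5);b=cv2.copyMakeBorder(b,0,a.shape[0]-b.shape[0],0,0,0)
cv2.imwrite("pics/t3.png",cv2.hconcat([a,b])[...,::-1])
c,s=np.cos(TY),np.sin(TY)
for cam in("top","scene"):
    for r in m.look_for(cam,"tablet0"):
        d=np.array(r["at"][:2])-TC; print(cam,np.round([c*d[0]+s*d[1],-s*d[0]+c*d[1],r["at"][2]],3),r["confidence"])
E
```

```text
back t 12.7 p [0.4651 0.0025 0.1301] F [ 1.2 -0.4 -1.5] M [-0.07 -0.04 -0.  ] w 0.187 g 48.9
top [0.086 0.016 0.012] 0.53
top [ 0.096 -0.046  0.012] 0.51
top [0.086 0.044 0.015] 0.5
scene [0.086 0.012 0.01 ] 0.65
```

View pics/t3.png

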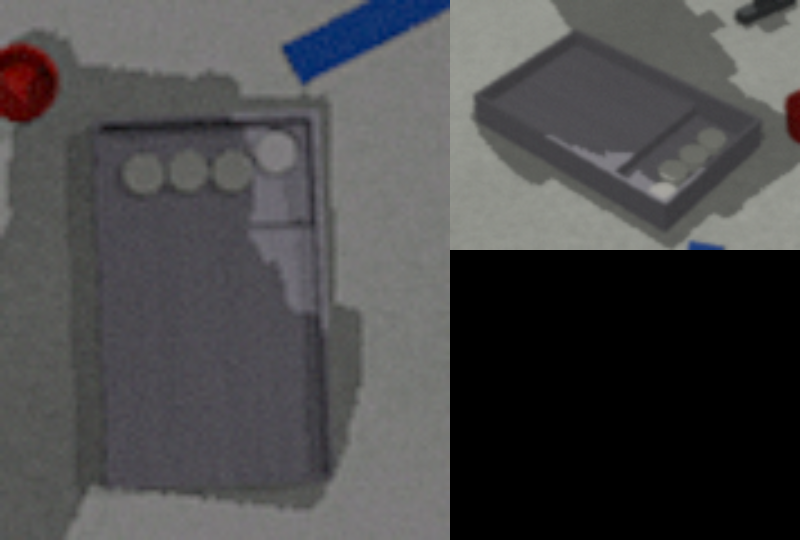

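Both views show all four tablets lying flat in the trough, top crop (144,173), (190,172), (232,170) and (276,151). The floor is empty. I set the scraper down, then grip the cap.

```bash
python3 - <<'E'
from h import *
S=np.array([.4641,.003])
m.move_l(np.r_[S,.037],max_speed=.12);m.move_l(np.r_[S,.0335],max_speed=.02);st("set")
m.set_gripper(1.0);st("open");m.move_l(np.r_[S,.18],max_speed=.2)
C=np.array([.570,.237])
best=None
for a in np.radians(np.arange(-180,180,5)):
    q0=m.inverse_kinematics(np.r_[C,.2],down(a));
    if q0 is None: continue
    if best is None or abs(q0[5])<best[0]: best=(abs(q0[5]),a,q0)
a0=best[1]-np.radians(40);print("mid",np.degrees(best[1]),best[2])
m.move_ptp(np.r_[C,.19],down(a0));st("above cap")
im,W=cloud("top");cv2.imwrite("pics/t4.png",im[...,::-1])
m.move_l(np.r_[C,.0875],max_speed=.12);st("at cap")
m.set_gripper(0.,70);st("grip");print(m.current_qpos(),a0)
open("a0","w").write(str(a0))
im,W=cloud("scene");a=cv2.resize(im[110:230,290:450],None,fx=4,fy=4);cv2.imwrite("pics/s4.png",a[...,::-1])
E
```

```text
set t 14.15 p [0.4641 0.003  0.0336] F [-1.1  0.7 -2.4] M [ 0.01 -0.02  0.  ] w 0.185 g 48.9
open t 14.82 p [0.4641 0.003  0.0335] F [0.  1.  1.4] M [-0.01 -0.    0.02] w 1.001 g 0.0
mid 20.0 [ 3.18644956e-01  4.67529061e-01  1.46045823e+00 -4.44089210e-16
  1.21360536e+00 -3.04208948e-02]
above cap t 16.72 p [0.5697 0.2358 0.1895] F [ 0.2 -0.3  0.3] M [-0.    0.02 -0.01] w 0.999 g 0.0
at cap t 17.77 p [0.5705 0.2371 0.0883] F [0.1 0.2 1.4] M [ 0.06 -0.04  0.02] w 1.003 g 0.0
grip t 18.54 p [0.57   0.237  0.0875] F [ 0.4 -0.6 -0.7] M [0.07 0.01 0.01] w 0.004 g 0.0
[ 3.18628127e-01  5.90460821e-01  1.55901329e+00 -4.29038821e-05
  9.92160406e-01  6.67720492e-01] -0.3490658503988659
```

View pics/s4.png

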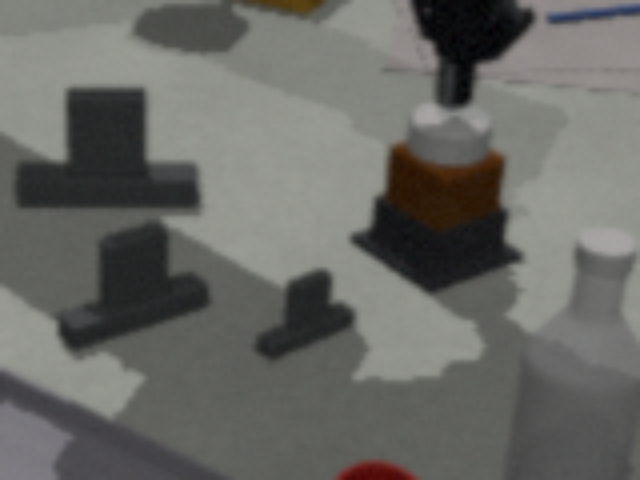

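```bash
python3 - <<'E'
from h import *
st("now");print(m.current_tcp_rot())
for c in("scene","top"):
    im,W=cloud(c);print(c,"tcp pix",pix(c,m.current_ee_pos()),"cap pix",pix(c,[.57,.237,.114]))
    np.save(c+"5.npy",W);cv2.imwrite(f"pics/{c}5.png",im[...,::-1])
    u,v=pix(c,[.57,.237,.114])
    W0=np.load(c+"0.npy")
    for Q in(W0,W):
        L=Q[v-12:v+13,u-14:u+15].reshape(-1,3);L=L[(L[:,2]>.108)&(L[:,2]<.12)]
        print(len(L),L.mean(0),np.ptp(L,0), cv2.minEnclosingCircle(L[:,:2].astype(np.float32)))
    print([(np.round(r["at"],3),r["confidence"]) for r in m.look_for(c,"cap")])
a=cv2.imread("pics/scene5.png")[100:190,360:450];b=cv2.imread("pics/top5.png")[150:240,160:250]
cv2.imwrite("pics/x5.png",cv2.hconcat([cv2.resize(x,(400,400)) for x in(a,b)]))
E
```

```text
now t 18.59 p [0.57   0.237  0.0875] F [-0.3 -0.6  0.4] M [-0.01 -0.03  0.04] w 0.003 g 0.0
[[ 3.42014725e-01  9.39694590e-01 -6.55367241e-05]
 [ 9.39694591e-01 -3.42014728e-01 -4.34676915e-05]
 [-6.32608795e-05 -4.67179145e-05 -9.99999997e-01]]
scene tcp pix [401, 148] cap pix [402, 140]
179 [0.57205618 0.2328262  0.11412453] [0.05836962 0.06353055 0.00966814] ((0.5689597725868225, 0.23644322156906128), 0.032033417373895645)
163 [0.57290686 0.23152607 0.11389559] [0.05919956 0.05594194 0.00913031] ((0.5693419575691223, 0.23612147569656372), 0.031662505120038986)
[(array([0.578, 0.221, 0.112]), 0.79)]
top tcp pix [200, 194] cap pix [197, 193]
402 [0.56986503 0.23705439 0.11431082] [0.06020932 0.06124044 0.01190309] ((0.5702416896820068, 0.23763161897659302), 0.03128917142748833)
177 [0.56814654 0.22318374 0.11419958] [0.05744762 0.03124428 0.01123173] ((0.569664716720581, 0.2329050451517105), 0.02905690111219883)
[(array([0.568, 0.223, 0.114]), 0.77)]
```

View pics/x5.png

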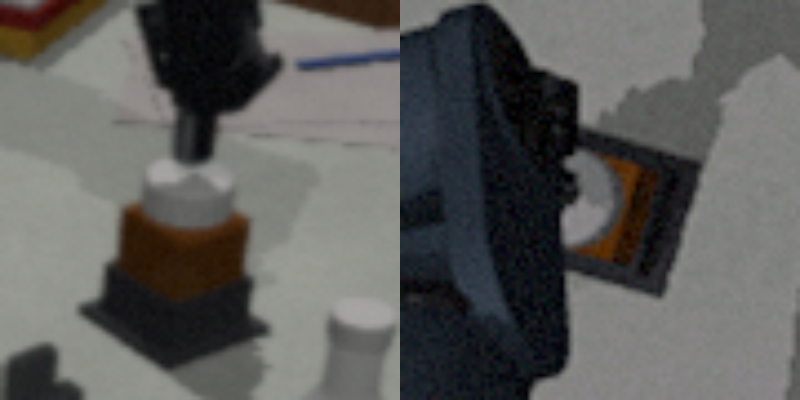

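```bash
python3 - <<'E'
from h import *
W=np.load("scene5.npy")
for v in range(116,144,2): print(v,[np.round(W[v,u],3).tolist() for u in(398,402,404,407)])
W=np.load("top5.npy"); 
mk=(np.hypot(W[...,0]-.57,W[...,1]-.237)<.035)&(W[...,2]>.06); print("top"); 
for v in range(186,204,2): print(v,[np.round(W[v,u],3).tolist() for u in range(192,206,2)])
E
```

```text
116 [[0.552, 0.229, 0.186], [0.574, 0.215, 0.196], [0.581, 0.215, 0.198], [0.582, 0.228, 0.194]]
118 [[0.554, 0.227, 0.181], [0.572, 0.22, 0.188], [0.58, 0.216, 0.191], [0.584, 0.226, 0.19]]
120 [[0.554, 0.228, 0.174], [0.571, 0.222, 0.181], [0.579, 0.219, 0.184], [0.576, 0.241, 0.176]]
122 [[0.556, 0.227, 0.169], [0.572, 0.223, 0.175], [0.581, 0.218, 0.179], [0.593, 0.214, 0.184]]
124 [[0.366, 0.545, 0.005], [0.573, 0.222, 0.169], [0.581, 0.22, 0.172], [0.592, 0.217, 0.176]]
126 [[0.374, 0.532, 0.003], [0.571, 0.227, 0.161], [0.577, 0.228, 0.162], [0.583, 0.233, 0.162]]
128 [[0.385, 0.516, 0.003], [0.574, 0.222, 0.157], [0.58, 0.224, 0.158], [0.582, 0.236, 0.155]]
130 [[0.554, 0.236, 0.14], [0.572, 0.227, 0.149], [0.579, 0.226, 0.151], [0.585, 0.233, 0.15]]
132 [[0.555, 0.235, 0.134], [0.571, 0.23, 0.141], [0.579, 0.227, 0.145], [0.584, 0.236, 0.143]]
134 [[0.413, 0.474, 0.002], [0.572, 0.23, 0.135], [0.58, 0.227, 0.138], [0.585, 0.236, 0.137]]
136 [[0.549, 0.247, 0.115], [0.574, 0.227, 0.13], [0.574, 0.24, 0.125], [0.571, 0.263, 0.117]]
138 [[0.555, 0.238, 0.114], [0.566, 0.243, 0.
[... 1021 characters left out ...]
, [0.568, 0.224, 0.116], [0.568, 0.219, 0.115]]
196 [[0.54, 0.162, 0.4], [0.542, 0.162, 0.385], [0.543, 0.162, 0.371], [0.563, 0.234, 0.116], [0.563, 0.23, 0.115], [0.563, 0.224, 0.115], [0.563, 0.219, 0.115]]
198 [[0.536, 0.16, 0.403], [0.537, 0.16, 0.391], [0.538, 0.16, 0.378], [0.557, 0.235, 0.114], [0.557, 0.23, 0.114], [0.557, 0.224, 0.115], [0.558, 0.219, 0.114]]
200 [[0.532, 0.158, 0.41], [0.533, 0.159, 0.395], [0.534, 0.16, 0.378], [0.552, 0.235, 0.114], [0.552, 0.229, 0.115], [0.552, 0.223, 0.117], [0.552, 0.217, 0.121]]
202 [[0.527, 0.156, 0.414], [0.528, 0.157, 0.399], [0.529, 0.158, 0.385], [0.546, 0.234, 0.117], [0.547, 0.23, 0.113], [0.547, 0.224, 0.115], [0.547, 0.219, 0.112]]
```

```bash
python3 - <<'E'
from h import *
def tip(W,p,s):
    mk=(np.hypot(W[...,0]-p[0],W[...,1]-p[1])<.075)&(W[...,2]>p[2]-.03)&(W[...,2]<p[2]+.15)
    P=W[mk];print(s,len(P),"lowest",np.sort(P[:,2])[:12].round(3) if len(P) else "", P[P[:,2]<p[2]+.07].mean(0) if len(P) else "")
for c in("scene","top"): tip(np.load(c+"0.npy"),[.242,.494,.194],c+" start open")
m.move_l([.57,.237,.20],max_speed=.2);st("up")
for g in(0.,.7):
    m.set_gripper(g)
    for c in("scene","top"):
        im,W=cloud(c);tip(W,m.current_ee_pos(),f"{c} g{g}")
        if c=="scene":
            u,v=pix(c,m.current_ee_pos());cv2.imwrite(f"pics/g{g}.png",cv2.resize(im[v-55:v+45,u-50:u+50],(400,400))[...,::-1])
cv2.imwrite("pics/g.png",cv2.hconcat([cv2.imread("pics/g0.0.png"),cv2.imread("pics/g0.7.png")]));st("")
E
```

```text
scene start open 646 lowest [0.245 0.245 0.247 0.247 0.247 0.248 0.249 0.25  0.25  0.25  0.251 0.251] [0.24482058 0.48867005 0.25576635]
top start open 911 lowest [0.243 0.244 0.245 0.245 0.247 0.247 0.247 0.247 0.247 0.248 0.248 0.248] [0.25082557 0.49848646 0.25578978]
up t 19.51 p [0.5694 0.2368 0.1988] F [-0.6  1.  -0.6] M [-0.01  0.03  0.01] w 0.001 g 0.0
scene g0.0 865 lowest [0.237 0.238 0.238 0.239 0.24  0.24  0.24  0.24  0.241 0.241 0.242 0.242] [0.57361037 0.22861305 0.25442127]
top g0.0 280 lowest [0.243 0.243 0.243 0.243 0.244 0.244 0.245 0.246 0.248 0.249 0.25  0.25 ] [0.56861872 0.2264716  0.255258  ]
scene g0.7 1067 lowest [0.243 0.244 0.244 0.244 0.245 0.245 0.245 0.245 0.245 0.246 0.246 0.246] [0.57328009 0.23112413 0.25724584]
top g0.7 304 lowest [0.245 0.249 0.25  0.252 0.254 0.254 0.255 0.256 0.256 0.257 0.258 0.261] [0.60258185 0.21451996 0.25799999]
 t 20.52 p [0.57  0.237 0.2  ] F [ 0.4  0.  -0.2] M [ 0.03 -0.01  0.01] w 0.697 g 0.0
```

View pics/g.png

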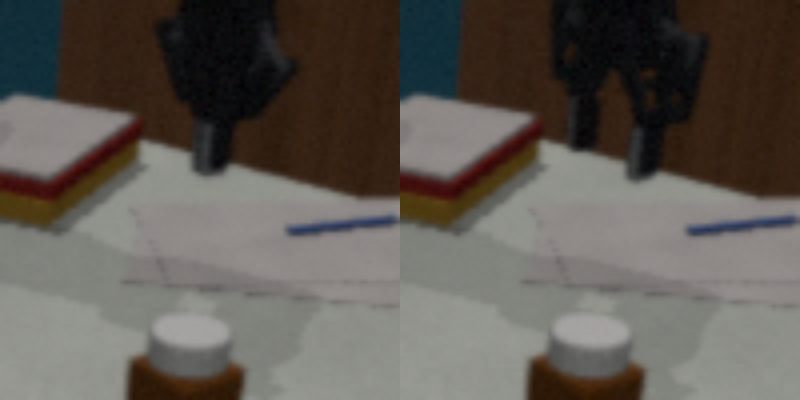

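Both pictures show the real fingertips about 38 mm above the stated TCP: shut, they end at z≈0.238 with the TCP at 0.200, and the start picture gives the same. I confirm this with a gentle touch on the cap top before relying on it.

```bash
python3 - <<'E'
from h import *
m.set_gripper(0.)
C=[.570,.237]
m.move_l(C+[.0875],max_speed=.2)
z=.0855
while z>.062:
    m.move_l(C+[z],max_speed=.02); f=np.mean([m.current_force()[2] for _ in range(5)])
    if f>3.5: break
    z-=.0008
st(f"touch {z} {f}")
m.move_l(C+[z+.004],max_speed=.03);st("off")
E
```

```text
touch 0.07590000000000006 5.363149880848119 t 25.07 p [0.5701 0.2371 0.0765] F [-2.6 -1.1  5.4] M [-0.12  0.38  0.05] w 0.002 g 2.8
off t 25.36 p [0.5701 0.237  0.0801] F [-0.1 -0.2  0.9] M [ 0.1  -0.05 -0.01] w -0.001 g 0.0
```

```bash
python3 - <<'E'
from h import *
C=[.570,.237]
m.move_l(C+[.13],max_speed=.2);m.set_gripper(1.)
m.move_l(C+[.048],max_speed=.12);st("at")
m.set_gripper(0.,70);st("grip")
im,W=cloud("scene");cv2.imwrite("pics/g7.png",cv2.resize(im[90:200,340:460],None,fx=4,fy=4)[...,::-1])
E
```

```text
at t 27.38 p [0.5705 0.2372 0.0487] F [ 0.2 -1.  -0.4] M [ 0.01  0.04 -0.04] w 0.996 g 0.0
grip t 27.75 p [0.57   0.2373 0.0493] F [-5.3  0.9  8.5] M [0.16 0.81 0.05] w 0.685 g 73.8
```

View pics/g7.png

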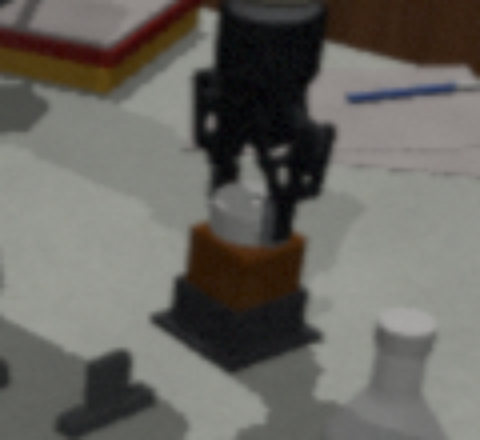

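The crop shows the fingers on both sides of the cap at about (245,215), with their tips just above the jar's shoulder. The opening of about 58 mm fits the cap. I unscrew in small steps.

```bash
python3 - <<'E'
from h import *
a0=float(open("a0").read());p=np.array([.570,.237,.048])
for d in(8,20,35,50,63,75):
    m.move_l(p,down(a0+np.radians(d)));st(d)
    if np.linalg.norm(m.current_force())>60: print("stop");break
y=m.current_tcp_rot()[:,1];print("yaw",np.degrees(np.arctan2(y[1],y[0])-a0))
im,W=cloud("scene");np.save("s8.npy",W);cv2.imwrite("pics/s8.png",im[...,::-1])
E
```

```text
8 t 28.09 p [0.5701 0.2372 0.0492] F [-5.3  0.3  8.2] M [-0.07  0.57 -0.18] w 0.68 g 74.1
20 t 28.45 p [0.5702 0.2372 0.0491] F [-4.5 -0.3  5.8] M [-0.16  0.48 -0.23] w 0.684 g 74.0
35 t 28.86 p [0.5704 0.2374 0.0491] F [-2.7  1.1  6.2] M [ 0.25  0.29 -0.27] w 0.688 g 73.9
50 t 29.27 p [0.5708 0.2377 0.0492] F [-0.2  2.   7.8] M [ 0.59  0.04 -0.25] w 0.686 g 74.2
63 t 29.64 p [0.571  0.2378 0.0492] F [0.2 4.3 5.2] M [ 0.74 -0.1  -0.3 ] w 0.689 g 74.2
75 t 30.0 p [0.5711 0.238  0.0493] F [0.8 5.4 5.9] M [ 0.91 -0.17 -0.27] w 0.685 g 74.2
yaw 74.76252805907488
```

```bash
python3 - <<'E'
from h import *
p=np.array([.5711,.2380,.0493])
for dz in(.003,.006,.010):
    m.move_l(p+[0,0,dz],max_speed=.03);print(dz,np.mean([m.current_force() for _ in range(20)],0).round(2));
st("")
c="scene";im,W=cloud(c)
cv2.imwrite("pics/s9.png",cv2.resize(im[90:200,340:460],None,fx=5,fy=5)[...,::-1])
for n in("jar","cap","holder"): print(n,[(np.round(r["at"],3),r["confidence"]) for r in m.look_for(c,n)][:1])
E
```

```text
0.003 [-0.58  2.43  2.07]
0.006 [-0.36  1.44  1.4 ]
0.01 [0.41 1.87 0.03]
 t 30.88 p [0.5713 0.2381 0.0596] F [0.4 1.9 0. ] M [ 0.18 -0.02  0.  ] w 0.685 g 75.9
jar [(array([0.584, 0.214, 0.067]), 0.64)]
cap [(array([0.581, 0.225, 0.123]), 0.51)]
holder [(array([0.594, 0.207, 0.014]), 0.66)]
```

View pics/s9.png

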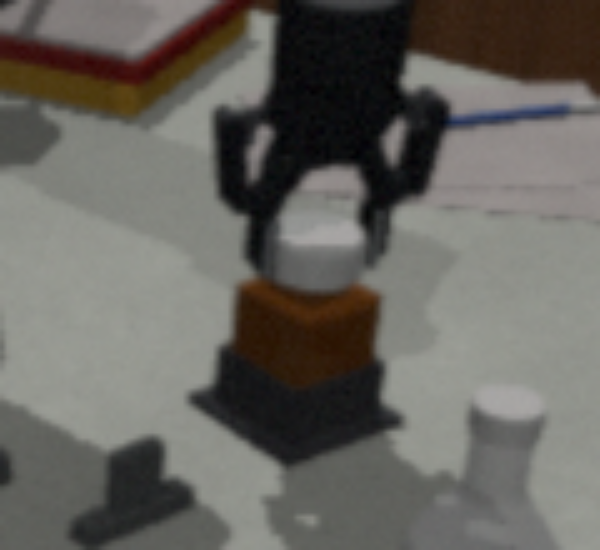

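The crop shows the cap lifting off at (320,250) while the jar stays seated in the holder at (305,330). The vertical force is about 0 N, so the jar isn't being lifted. I raise the cap to its final height and measure.

```bash
python3 - <<'E'
from h import *
m.move_l([.5712,.2380,.0493+.045],max_speed=.06);m.dwell(.3);st("up")
for c in("scene","top"):
    im,W=cloud(c);g=im.min(2)
    mk=(np.hypot(W[...,0]-.571,W[...,1]-.238)<.033)&(W[...,2]>.115)&(W[...,2]<.175)&(g>110)
    P=W[mk];h=np.histogram(P[:,2],np.arange(.115,.176,.005));print(c,len(P),h[0])
    T=P[(P[:,2]>.15)&(P[:,2]<.168)]
    A=np.c_[T[:,:2]-[.571,.238],np.ones(len(T))];print("top z,median",np.median(T[:,2]),np.linalg.lstsq(A,T[:,2],rcond=None)[0])
    J=W[(np.hypot(W[...,0]-.571,W[...,1]-.238)<.05)&(W[...,2]>.07)&(W[...,2]<.115)];print("jar z max",np.percentile(J[:,2],[50,90,98]).round(4))
    if c=="scene": cv2.imwrite("pics/s10.png",cv2.resize(im[80:290,230:460],None,fx=2.8,fy=2.8)[...,::-1])
E
```

```text
up t 32.12 p [0.5711 0.2379 0.094 ] F [0.  1.4 0.1] M [ 0.01 -0.01 -0.12] w 0.685 g 75.9
scene 116 [ 0  0  0  0  0  0  0  0 62 54  0  0]
top z,median 0.1599098178384917 [-0.00606841 -0.02080198  0.16002152]
jar z max [0.0877 0.1093 0.1113]
top 21 [ 0  0  0  0  0  0  0  0  8 13  0  0]
top z,median 0.16031610720907502 [-0.15987416  0.05723426  0.16309599]
jar z max [0.0858 0.0895 0.0968]
```

View pics/s10.png

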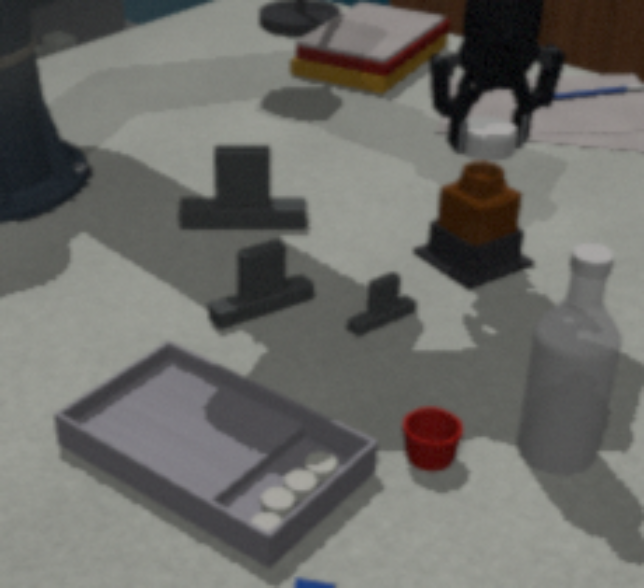

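The crop shows the cap held level at (487,138) above the open mouth at (485,172) and the jar seated in its holder. The scraper stands at (262,283) and all four tablets are in the trough. The cap's top is at 0.160 m, which puts the skirt about 26 mm above the mouth.

```bash
python3 -c "
from h import *
st('end');print(m.sign_off())"
```

```text
end t 32.22 p [0.5712 0.238  0.0942] F [-0.5  0.7 -0.8] M [ 0.03  0.01 -0.03] w 0.687 g 75.9
the job is handed in; nothing more can be done
None
```

Job handed in at 32 s: all four tablets are in the trough, the scraper stands on the table clear of the tray and jar, and the unscrewed cap is held level about 26 mm above the open mouth, with the jar upright in its holder. (My first grip closed above the cap because the fingertips sit about 38 mm higher than the stated TCP; I corrected for it.)

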